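# Close up a portable test set and lock out its battery cap

### The job

Make the blue portable test set safe to leave on the table: first swing its hasp down flat over the catch on the front cover, then screw the knurled battery end cap clockwise until it bottoms out and back it off a quarter turn, so that the battery contact is open. Finish with the cap still gripped in the fingers at that quarter turn, holding it still so that it can be taped there: do not let go of it. Leave the tape roll, the multimeter and the jar where they stand.

Things in the scene. Friction and masses are not known exactly. Their poses are not given: they have to be found in the camera images.
- test_set: Blue-green portable test set, grey front cover already on: 170 deep (x), 307 wide (y), flat deck on top 128 above the table. Heavy, fixed. Origin: centre of its underside. Its x points from the cover to the rear, y to its left, z up; turned up to 30 degrees either way. Hasp and catch, cap with its boss: nothing else on the deck is over 3 high. All x, y told below are in this frame, mm.
- hasp_hinge (a point): Centre of the hasp's hinge pin, 6 mm above the deck, at x = 0, y = -85 of the test set; the pin runs along the set's y axis. Steel knuckles of 4 mm radius surround it.
- hasp_tip (a point): Middle of the free end of the steel hasp strap: 66 mm long from the pin, 32 wide, 3 thick, its upper face (when closed) 4 mm above the pin's axis. A slot 38 to 58 mm from the pin goes over the catch; a small lip stands 6 mm past the end.
- hasp (a joint): Angle of the hasp, rad: 0 = closed, strap flat towards the cover (the set's -x) over the catch; 1.57 = straight up; 2.6 = its stop, leaning to the rear. Starts at 1.8 to 2.35. Stiff hinge (0.035 N m, 1 to 2 N at the strap): it stays where it is left, so it has to be pushed all the way down.
- catch (a point): The catch: a steel staple loop (16 mm wide along y, 4 mm wire), 18 mm high, on the cover's top edge, 48 mm in front of the hasp's pin. The point is on the loop, 10 mm above the deck. With the hasp closed the loop stands 8 mm out of the strap: press the strap between pin and catch.
- cap_grip (a point): Centre of the battery end cap (on its axis, half-way up): knurled aluminium, 44 mm across, 28 high, axis vertical, at x = 22, y = 82; 30 mm above the deck when bottomed, 4 mm rise per turn. Already started on its thread. Below it a slimmer boss, 15 mm high. The white line on its black top is along the cap's -x; when bottomed it points to the front, at the red mark on the deck.
- end_cap (a joint): Angle of the cap, rad: 0 = bottomed (a hard stop), growing as it unscrews, anticlockwise from above. Starts at 2.4 to 4.2, so it needs that much clockwise turning. The thread drags with 0.1 N m and stays where it is left; at the stop the torque rises sharply.
- tape_roll: Bystander: roll of blue tape lying flat, 96 mm across, 24 mm high, behind the test set. Origin: centre of its underside.
- multimeter: Bystander: yellow hand-held multimeter lying on its back, 165 x 80 x 36 mm, to the right (-y) of the test set. Origin: centre of its underside.
- screw_jar: Bystander: amber jar with a white lid, 56 mm across, 70 mm high, to the left (+y) of the test set. Origin: centre of its underside.

How it is judged:
On the way, in this order (a step that is already met when the one before it is completed fails the run):
1. the hasp lies flat over the catch (within 0.12 rad of closed) (value of joint hasp below 0.12 rad), for 0.2 s.
2. the cap is bottomed out (within 0.08 rad of its stop) (value of joint end_cap below 0.08 rad and value of joint hasp below 0.15 rad), for 0.1 s.
3. the cap is backed off a quarter turn (90 degrees, 20 either way) (value of joint end_cap between 1.22 and 1.92 rad), for 0.2 s.
At the end, for the whole second after the job is handed in: The hasp is closed (within 0.15 rad), the cap stands a quarter turn (90 degrees, 20 either way) back from its stop, is not turning, and is gripped between the fingers with more than 4 N, the grasp point within 20 mm of its axis (all of step 3 and value of joint hasp below 0.15 rad and velocity of joint end_cap between -0.05 and 0.05 rad/s and contact force between the fingers and end_cap above 4 N and horizontal distance between the grasp point and cap_grip below 0.02 m); the arm keeps its last pose, push and grip.
It fails at once if the tape roll was moved more than 25 mm (distance of tape_roll from where it was at the start of the episode above 0.025 m).
It fails at once if the multimeter was moved more than 25 mm (distance of multimeter from where it was at the start of the episode above 0.025 m).
It fails at once if the jar was moved more than 25 mm or tipped (distance of screw_jar from where it was at the start of the episode above 0.025 m or angle between screw_jar's own z axis and vertical above 0.3 rad).
It also fails if it takes over 72 s, if anything falls off the work surface, if the arm or the gripper's body presses on something with over 40 N, if the wrist force passes 120 N, or if a joint passes its speed limit or range.

### The arm

A 6-joint arm with a two-finger parallel gripper is mounted at the origin on the work surface. World frame = base frame: x ahead of the robot, y to its left, z up, the work surface at z = 0. Lengths are in m, angles in rad, forces in N, time in s.
With the tool pointing down it reaches from about 0.325 to 0.75 m from the base axis. Payload 7.6 kg.
Tool frame: the origin (TCP) lies at the very end of the fingers, on their centre line; the grasp point (between the pads) lies 19 mm behind it (arm.grip_point_offset is the distance from the TCP to the grasp point, in m); z points along the fingers, x is the direction in which the jaws open and shut, and the axes are right-handed (so a half turn about z gives the same grasp; the last joint's range is limited). The gripper opens to 85 mm and grips with 20 to 120 N. Pads are 22 mm wide; open, the fingers measure 114 mm over their backs; the gripper's body (76 mm by 85 mm) begins 54 mm behind the grasp point. The pads swing forward as they close: fully open they stand 13 mm farther back than shut.
Start: joints at [1.217, 0.052, 1.401, -0, 1.689, -0.07], TCP at [0.147, 0.504, 0.231] pointing down, gripper open.
Joint ranges: [-2.9, 2.9], [-0.91, 2.17], [0.12, 2.37], [-1.06, 4.2], [0.26, 2.73], [-2.93, 2.93]. Speed limits (rad/s): [2.57, 2.57, 3.01, 3.14, 3.14, 3.14].

### API

Orientations are given as [roll, pitch, yaw] about the fixed x, y, z axes, in that order (R = Rz(yaw) Ry(pitch) Rx(roll)).
In Python, from rig import read_state, imaging, arm gives the robot as it stands.
- The arm moves only by the tool step_arm, never from a script. Its argument "deltas" is a list of rows, each a list of 7 numbers: the shift along the tool's x, y, z in cm, then the turn, a rotation vector about the tool's x, y, z in rad, then the gripper command: -1 is fully open, 1 is shut, values between are in proportion. In form: [[dx, dy, dz, rx, ry, rz, fingers], ...]. A call has 1 to 12 rows; each row shifts and turns the commanded pose from where the row before left it, along the tool's axes as they then stand; what a row does not reach is not made up. A row lasts 1/10 s, in which the tool goes at most 50 mm and 8.59 degrees, less where a joint would pass 70% of its speed; a pose out of reach is approached as far as the arm can. A call with a gripper value outside its range is refused whole. The fingers move at their own pace and stop on an object; "force" is the grip in N (left out, the last holds). Time passes only in rows, so rows that do not move let the fingers close. It gives the time, the measured TCP pose, the force and the opening at its end, in the units of the state.
- read_state(): the state, without advancing time (a new reading comes with each control period).
- imaging.get_image(name): name is "scene" or "side" or "wrist"; returns (picture, depth): 480x640x3 uint8, red, green, blue; 480x640 float32, m along the optical axis (not along the pixel's ray), 0 where there is no reading.
- imaging.get_calibration(name): a dict with "K" (3x3 intrinsics, pixels), "R" (3x3) and "t" (3): a world point X has camera coordinates R X + t. Camera axes: x right, y down, z forward; pixel columns grow to the right and rows downward; lengths in m; the calibration is good to about 2 mm. A picture is of the moment at which its call begins: read the wrist's pose just before it. get_calibration takes no time and is no camera call; for the wrist camera it gives the pose at the moment of the call.
- arm.job_done(): hands the job in, once; it reports no verdict.
The state is a dict: "t": time; "joints": joint angles; "qd": joint speeds; "joint_efforts": joint torques, N m; "tool_pos": TCP position; "tcp_rot": TCP orientation; "contact_force": force on the tool from outside, world axes, zero at the start; "wrist_torque": the same for the moment, N m; "grip_width": finger opening in m.
Only numpy, scipy, OpenCV 4.12 (cv2) and the standard library are available. Lean on these libraries where they do the work, as an engineer would, in place of code of your own. Each camera call takes 0.05 s, during which the arm holds its last target.

## Working session

There is one attempt and no reset: what is moved stays moved. The work goes in short steps, Python scripts to look and compute and a tool call to move; the robot and the scene stay as the last step left them, time stands still between calls to the robot, and variables do not carry over. Pictures are saved under pics/ and viewed, and the job is handed in when it is done.

Besides the shell and the picture viewer there is one more tool, called after "Call:" as name(argument=value, ...) on one line, values as JSON. step_arm: Moves the arm, as the interface text tells. Its arguments: {"type":"object","properties":{"deltas":{"type":"array"},"force":{"type":"number"}},"required":["deltas"]}

```bash
mkdir -p pics; ls; python3 - <<'E'
from rig import read_state, imaging, arm
import cv2,numpy as np
print(read_state())
for n in ["scene","side","wrist"]:
    c=imaging.get_calibration(n)
    p,d=imaging.get_image(n)
    cv2.imwrite(f"pics/{n}0.png",p[:,:,::-1]); np.savez(f"{n}0.npz",p=p,d=d,**c)
    print(n,c)
E
```

```text
pics
{'t': 0.0, 'joints': array([ 1.21669630e+00,  5.28478052e-02,  1.40176285e+00, -1.73330807e-05,
        1.68861101e+00, -7.02730675e-02]), 'qd': array([-2.81992386e-04,  4.89692557e-05, -2.00133069e-03,  6.78557484e-04,
        2.51630762e-03,  5.60012461e-05]), 'joint_efforts': array([ 1.29011542e-04, -3.81669188e+01, -3.60187197e+01, -1.33428091e-05,
        6.22261228e-03, -2.27480712e-05]), 'tool_pos': array([0.14687579, 0.50370718, 0.23044741]), 'tcp_rot': array([-3.14149545e+00,  1.62619812e-03,  1.28696743e+00]), 'contact_force': array([-0.30320449, -0.77012002, -0.96999162]), 'wrist_torque': array([ 0.03280999, -0.0085783 ,  0.00446191]), 'grip_width': 0.08516050199176482}
scene {'K': array([[504.40251389,   0.        , 318.81449584],
       [  0.        , 504.40251389, 233.49375341],
       [  0.        ,   0.        ,   1.        ]]), 'R': array([[ 0.61439866,  0.78895513, -0.00800546],
       [ 0.47470519, -0.37774299, -0.7949624 ],
       [-0.63021367,  0.4846236 , -0.60660588]]), 't': array([-0.41321421, -0.20489566,  1.36219215])}
side {'K': array([[510.32208799,   0.        , 304.79193137],
       [  0.        , 510.32208799, 243.64498232],
       [  0.        ,   0.        ,   1.        ]]), 'R': array([[ 0.99962929, -0.01971982, -0.01877283],
       [-0.02694995, -0.61860737, -0.78523794],
       [ 0.00387175,  0.78545277, -0.61890949]]), 't': array([-0.62306854,  0.11313025,  1.23207725])}
wrist {'K': array([[422.4945341 ,   0.        , 314.08477992],
       [  0.        , 422.4945341 , 235.59999096],
       [  0.        ,   0.        ,   1.        ]]), 'R': array([[ 0.28089449,  0.95973792, -0.00118359],
       [ 0.92210689, -0.26953834,  0.27761119],
       [ 0.26611496, -0.07907085, -0.96069278]]), 't': array([-0.52362022, -0.03485782,  0.38032011])}
```

View pics/scene0.png

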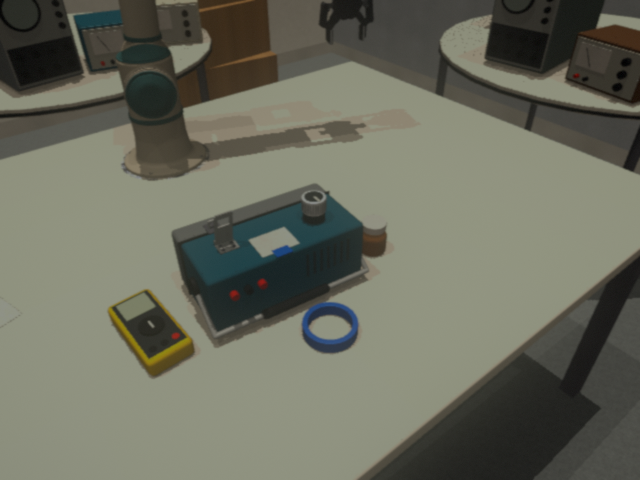

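View pics/side0.png

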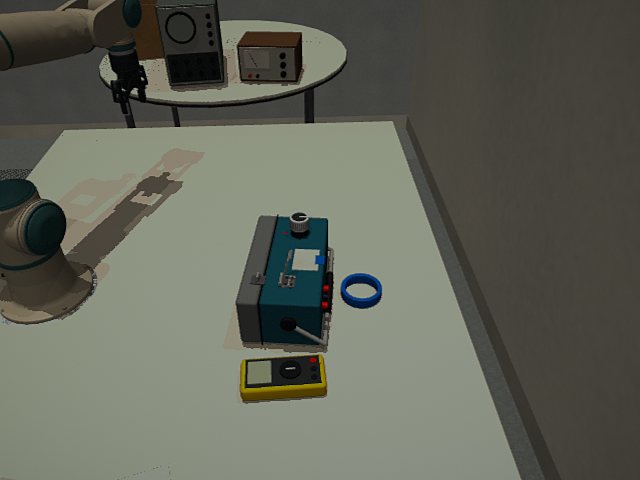

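View pics/wrist0.png

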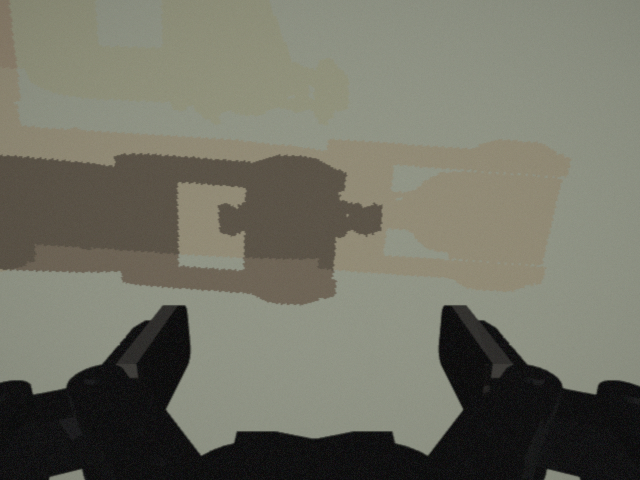

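The scene view shows the set at about (270,255), with the hasp up at (225,235), the cap at (314,205) and the jar at (375,237). In the side view the cap is at (299,222) and the hasp at about (285,270). The wrist view shows only bare table. Next I measure the set's pose from the deck points.

```bash
cat > h.py <<'E'
import numpy as np,cv2
def cloud(n,tag="0"):
    f=np.load(f"{n}{tag}.npz"); d=f["d"]; K,R,t=f["K"],f["R"],f["t"]
    v,u=np.mgrid[0:480,0:640]
    pc=np.stack([(u-K[0,2])/K[0,0]*d,(v-K[1,2])/K[1,1]*d,d],-1)
    P=(pc-t)@R
    P[d==0]=np.nan
    return f["p"],P
def proj(n,X,tag="0"):
    f=np.load(f"{n}{tag}.npz"); x=(f["R"]@np.asarray(X).T).T+f["t"]; x=x@f["K"].T
    return x[:,:2]/x[:,2:]
def ray(n,uv,z,tag="0"):
    f=np.load(f"{n}{tag}.npz"); r=np.linalg.inv(f["K"])@[uv[0],uv[1],1]; r=f["R"].T@r; c=-f["R"].T@f["t"]
    return c+r*(z-c[2])/r[2]
E
python3 - <<'E'
from h import *
for n in ["scene","side"]:
    p,P=cloud(n)
    z=P[...,2]
    box=(P[...,0]>0.3)&(P[...,0]<1.0)&(np.abs(P[...,1])<0.45)
    m=box&(z>0.118)&(z<0.138)
    X=P[m][:,:2]
    print(n,m.sum(),np.median(P[m][:,2]))
    mm=cv2.morphologyEx(m.astype(np.uint8),cv2.MORPH_OPEN,np.ones((3,3)))
    k,l,s,c=cv2.connectedComponentsWithStats(mm); i=1+np.argmax(s[1:,4])
    X=P[l==i][:,:2]
    print(cv2.minAreaRect((X*1000).astype(np.float32)),s[i])
    for nm,hi,lo in [("cap/hasp",0.25,0.14)]:
        m2=(box&(z>lo)&(z<hi)).astype(np.uint8)
        k,l,s,c=cv2.connectedComponentsWithStats(m2)
        for j in range(1,k):
            if s[j,4]>15:
                Q=P[l==j]; print(nm,s[j],c[j].round(),Q.min(0).round(4),Q.max(0).round(4),np.median(Q,0).round(4))
    q=P[box]; 
    hsv=cv2.cvtColor(p,cv2.COLOR_RGB2HSV)
    if n=="scene":
        cv2.imwrite("pics/sc_z.png",cv2.resize(p[170:350,150:400,::-1],None,fx=3,fy=3,interpolation=cv2.INTER_CUBIC))
    else: cv2.imwrite("pics/si_z.png",cv2.resize(p[200:360,220:400,::-1],None,fx=3.5,fy=3.5,interpolation=cv2.INTER_CUBIC))
E
```

```text
scene 9272 0.12853260603300556
((584.9883422851562, -45.97392272949219), (303.575439453125, 172.7158203125), 83.90363311767578) [ 171  183  192  106 9142]
cap/hasp [301 190  25  30 634] [313. 204.] [0.5931 0.01   0.1401] [0.6379 0.0563 0.1769] [0.6248 0.0269 0.1702]
cap/hasp [207 210  26  31 429] [222. 226.] [ 0.5244 -0.1471  0.1402] [ 0.6003 -0.1148  0.2042] [ 0.5854 -0.1309  0.1664]
side 6599 0.12809188249394957
((582.122802734375, -47.05633544921875), (305.2915344238281, 170.0246124267578), 83.8431396484375) [ 235  216   93   93 6560]
cap/hasp [289 212  20  23 383] [299. 222.] [0.5908 0.0088 0.1405] [0.6344 0.057  0.1787] [0.6132 0.0213 0.17  ]
cap/hasp [281 249  11  34  88] [286. 264.] [ 0.575  -0.1481  0.1417] [ 0.5973 -0.1163  0.2045] [ 0.5871 -0.142   0.1872]
```

View pics/sc_z.png

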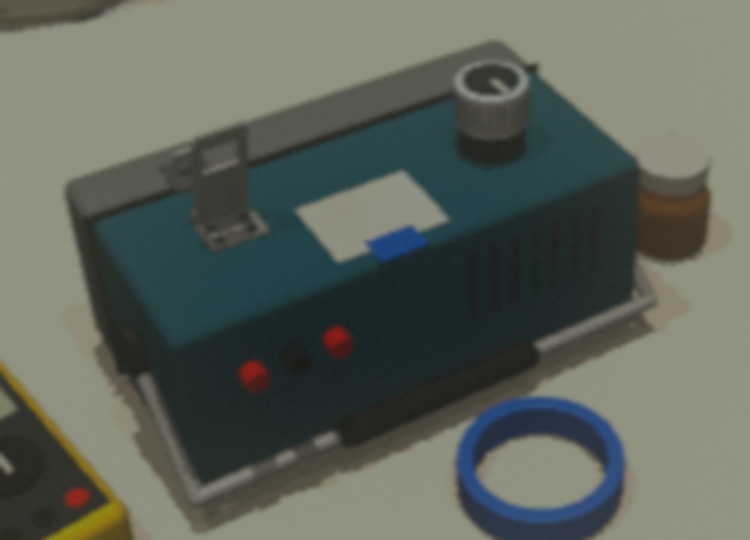

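View pics/si_z.png

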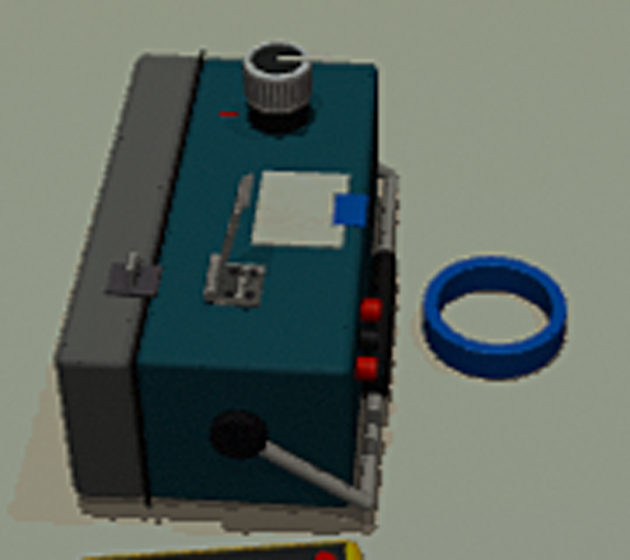

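The two cameras agree: the set is at about (0.583, -0.046) with yaw -6.1°. The measured rectangle is 303–305 × 170–173 mm against the given 307 × 170. The measured cap centre (0.614, 0.033) matches the predicted (0.614, 0.033). Next I get the hasp angle and the white line, and plan the first move.

```bash
cat >> h.py <<'E'
O=np.array([.5835,-.0465]); YAW=np.radians(-6.1)
def w(x,y):  # set mm -> world m
    c,s=np.cos(YAW),np.sin(YAW); return O+np.array([c*x-s*y,s*x+c*y])/1000
def toset(X): 
    c,s=np.cos(YAW),np.sin(YAW); d=(np.asarray(X)[...,:2]-O)*1000
    return np.stack([d[...,0]*c+d[...,1]*s,-d[...,0]*s+d[...,1]*c],-1)
def delta(pos,rot,tx,ty,tz,yaw):
    from scipy.spatial.transform import Rotation as Ro
    R0=Ro.from_euler("xyz",rot); R1=Ro.from_euler("xyz",[np.pi,0,yaw])
    return (R0.inv().apply(np.array([tx,ty,tz])-pos)*100).round(2),(R0.inv()*R1).as_rotvec().round(3)
E
python3 - <<'E'
from h import *
from rig import read_state
s=read_state()
x,y=w(55,-85)
print(x,y,delta(s["tool_pos"],s["tcp_rot"],x,y,.28,np.radians(83.9)))
p,P=cloud("side"); S=toset(P)
for n in ["scene","side"]:
    p,P=cloud(n); S=toset(P); z=P[...,2]*1000-134
    m=(np.abs(S[...,1]+85)<18)&(z>15)&(z<90)&(S[...,0]>-20)&(S[...,0]<60)
    print(n,"hasp ang",np.median(np.arctan2(z[m],-S[...,0][m])),S[...,0][m].max(),z[m].max(), S[...,1][m].min(),S[...,1][m].max())
    m=(np.hypot(S[...,0]-22,S[...,1]-82)<26)&(P[...,2]>.165)
    # cap top pixels by ray at z=.1745; bright pixels within r<19
    v,u=np.nonzero(m); g=p.min(-1)
    q=[]
    for a,b in zip(v,u):
        X=ray(n,(b,a),.1745); xs=toset(X)-[22,82]
        if np.hypot(*xs)<17: q.append((*xs,g[a,b]))
    q=np.array(q); br=q[q[:,2]>0.6*q[:,2].max()]
    print(len(q),br.round(1).tolist()); c=br[:,:2].mean(0); print("line dir",c,"cap ang",(np.arctan2(c[1],c[0])-np.pi)%(2*np.pi))
    j=(z>-120)&(z<-60)
E
```

```text
0.6291561408637465 -0.13686324917481524 (array([-48.01,  64.23,  -4.88]), array([-0.   ,  0.001, -0.177]))
scene hasp ang 1.8908651638871334 25.55745907073144 70.15972195533212 -99.71649582626307 -67.91548134244731
162 [[-16.3, 3.1, 79.0], [-16.4, -3.0, 87.0], [-14.5, -6.2, 81.0], [-12.7, -9.3, 99.0], [-10.8, -12.5, 123.0], [-9.9, -11.0, 94.0], [0.5, 5.3, 83.0], [-8.1, -14.1, 127.0], [-7.1, -12.6, 99.0], [2.3, 2.2, 100.0], [3.2, 3.7, 110.0], [4.2, 5.2, 100.0], [-5.3, -15.7, 130.0], [-4.4, -14.2, 112.0], [5.0, 0.5, 80.0], [6.0, 2.0, 104.0], [6.9, 3.5, 112.0], [7.8, 5.0, 100.0], [8.8, 6.4, 79.0], [-1.7, -15.8, 129.0], [-0.7, -14.4, 106.0], [9.6, 1.8, 99.0], [10.5, 3.3, 109.0], [11.5, 4.8, 105.0], [12.4, 6.2, 85.0], [14.3, 9.2, 96.0], [2.0, -16.0, 126.0], [2.9, -14.5, 106.0], [3.9, -13.0, 87.0], [13.2, 1.7, 98.0], [14.1, 3.1, 110.0], [15.1, 4.6, 104.0], [6.6, -14.6, 125.0], [7.5, -13.2, 116.0], [8.4, -11.7, 100.0], [9.4, -10.2, 88.0], [10.3, -8.8, 85.0], [11.2, -7.3, 83.0], [12.1, -5.8, 84.0], [13.1, -4.4, 83.0], [14.0, -2.9, 85.0], [14.9, -1.5, 90.0], [15.9, 0.0, 103.0], [16.8, 1.5, 112.0], [12.0, -11.8, 127.0], [12.9, -10.4, 128.0], [13.9, -8.9, 128.0], [14.8, -7.5, 128.0], [15.7, -6.0, 129.0]]
line dir [ 5.21875376 -4.57294227] cap ang 2.4220541212051185
side hasp ang 1.8359469446759893 22.652190968561367 70.4598133977822 -101.14409335857994 -68.44755005813684
102 [[-0.2, 3.0, 104.0], [2.0, 3.1, 147.0], [4.3, 3.3, 153.0], [6.5, 3.4, 151.0], [8.8, 3.6, 151.0], [11.1, 3.7, 147.0], [13.3, 3.8, 140.0], [15.6, 4.0, 137.0], [15.9, 0.1, 105.0], [16.2, -3.8, 129.0], [14.3, -7.8, 133.0], [-9.9, -13.1, 131.0], [-2.8, -16.5, 128.0], [-0.6, -16.4, 115.0], [1.6, -16.3, 113.0], [3.8, -16.1, 147.0]]
line dir [ 6.24337923 -3.88180327] cap ang 2.5853358837856417
```

The hasp is at about 1.86 rad, inside the stated range, and the cap line points to the rear, so the cap is at about 3.15 rad. I move above and behind the hasp with the fingers shut.

Call:
step_arm(deltas=[[-2.4, 3.2, -0.4, 0, 0, -0.02, 1], [-2.4, 3.2, -0.4, 0, 0, -0.02, 1], [-2.4, 3.2, -0.4, 0, 0, -0.02, 1], [-2.4, 3.2, -0.4, 0, 0, -0.02, 1], [-2.4, 3.2, -0.4, 0, 0, -0.02, 1], [-2.4, 3.2, -0.4, 0, 0, -0.02, 1], [-2.4, 3.2, -0.4, 0, 0, -0.02, 1], [-2.4, 3.2, -0.4, 0, 0, -0.02, 1], [-2.4, 3.2, -0.4, 0, 0, -0.02, 1], [-2.4, 3.2, -0.4, 0, 0, 0, 1], [-2.4, 3.2, -0.4, 0, 0, 0, 1], [-2.4, 3.2, -0.4, 0, 0, 0, 1]], force=40)

```text
t: 1.35
tool_pos: [0.4739, 0.1516, 0.2792]
tcp_rot: [-3.141, -0.0, 1.467]
contact_force: [-0.1, 1.6, 1.4]
grip_width: -0.0001
```

Call:
step_arm(deltas=[[-2.4, 3.2, 0, 0, 0, 0, 1], [-2.4, 3.2, 0, 0, 0, 0, 1], [-2.4, 3.2, 0, 0, 0, 0, 1], [-2.4, 3.2, 0, 0, 0, 0, 1], [-2.4, 3.2, 0, 0, 0, 0, 1], [-2.4, 3.2, 0, 0, 0, 0, 1], [-2.4, 3.2, 0, 0, 0, 0, 1], [0, 0, 0, 0, 0, 0, 1], [0, 0, 0, 0, 0, 0, 1]])

```text
t: 2.25
tool_pos: [0.6786, -0.0379, 0.2774]
tcp_rot: [-3.139, -0.0, 1.466]
contact_force: [-0.3, 0.8, 0.1]
grip_width: 0.0001
```

```bash
python3 - <<'E'
from h import *
from rig import *
s=read_state()
for x,z in [(55,.26),(50,.165)]:
    x,y=w(x,-85)
    print(delta(s["tool_pos"],s["tcp_rot"],x,y,z,np.radians(83.9)))
print(s["tool_pos"],s["contact_force"],s["wrist_torque"],s["grip_width"])
c=imaging.get_calibration("wrist")
p,d=imaging.get_image("wrist")
cv2.imwrite(f"pics/wrist1.png",p[:,:,::-1]); np.savez(f"wrist1.npz",p=p,d=d,**c)
E
```

```text
(array([-10.36,  -3.87,   1.74]), array([-0.003, -0.   ,  0.002]))
(array([-10.36,  -4.34,  11.24]), array([-0.003, -0.   ,  0.002]))
[ 0.67856103 -0.03790989  0.27735181] [-0.26598487  0.82754737  0.06459114] [0.00897149 0.03051022 0.09069919] 6.145375665221604e-05
```

View pics/wrist1.png

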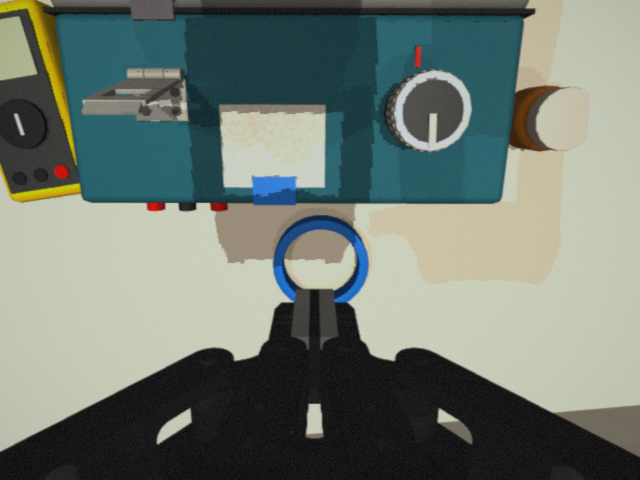

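The wrist view shows the hasp at (140,95), the cap with its top centred at about (432,109), the line ending at (432,150), the red mark at (418,56), and the tape roll right under the fingers but well below them. I check the pose against this view.

```bash
python3 - <<'E'
from h import *
from rig import *
p,P=cloud("wrist","1"); S=toset(P)
print("capc",toset(ray("wrist",(431.5,109),.1748,"1")),"line",toset(ray("wrist",(432,150),.1748,"1")),toset(ray("wrist",(432,113),.1748,"1")),"red",toset(ray("wrist",(418,56),.129,"1")))
g=p.astype(int); blk=(g.max(-1)<90).astype(np.uint8)
k,l,s,c=cv2.connectedComponentsWithStats(blk); 
hsv=cv2.cvtColor(p,cv2.COLOR_RGB2HSV)
m=(hsv[...,0]>80)&(hsv[...,0]<105)&(hsv[...,1]>80)&(np.abs(P[...,2]-.128)<.006)
X=(P[m][:,:2]*1000).astype(np.float32); print("teal deck",cv2.minAreaRect(X), np.median(P[m][:,2]))
z=P[...,2]*1000-134
m=(np.hypot(S[...,0]-22,S[...,1]-82)<30)&(P[...,2]>.165)
print("cap top",np.median(P[m],0),S[m].min(0),S[m].max(0), (S[m].min(0)+S[m].max(0))/2)
m=(S[...,1]<-60)&(S[...,1]>-110)&(z>20)&(z<90)&(S[...,0]>-20)&(S[...,0]<60)
print("hasp",S[m].min(0),S[m].max(0),z[m].max(),np.median(np.arctan2(z[m],-S[...,0][m])))
E
```

```text
capc [19.17607186 83.70670816] line [41.7190892 85.7316955] [21.32434838 84.15273906] red [-13.99356133  84.75188798]
teal deck ((604.4254150390625, -46.58299255371094), (298.0105895996094, 123.22209930419922), 84.03006744384766) 0.12917234677768788
cap top [0.61204859 0.03392099 0.17544705] [-2.15968213 61.70130409] [ 42.91337495 105.83755187] [20.37684641 83.76942798]
hasp [  3.60339626 -98.72433165] [ 22.02929962 -66.07368699] 71.62033719220366 1.8099599445583525
```

Call:
step_arm(deltas=[[-2.6, -1.0, 0, 0, 0, 0, 1], [-2.6, -1.0, 0, 0, 0, 0, 1], [-2.6, -0.95, 0, 0, 0, 0, 1], [-2.55, -0.95, 0, 0, 0, 0, 1], [0, 0, 0, 0, 0, 0, 1]])

```text
t: 2.8
tool_pos: [0.6273, -0.1378, 0.2812]
tcp_rot: [3.139, 0.001, 1.465]
contact_force: [0.2, 0.7, 0.4]
grip_width: -0.0003
```

Everything agrees within about 2 mm. I lower behind the strap.

Call:
step_arm(deltas=[[0, 0, 3, 0, 0, 0, 1], [0, 0, 3, 0, 0, 0, 1], [0, 0, 3, 0, 0, 0, 1], [0, 0, 2.6, 0, 0, 0, 1], [0, 0, 0, 0, 0, 0, 1]])

```text
t: 3.3
tool_pos: [0.6271, -0.1341, 0.1595]
tcp_rot: [-3.135, -0.002, 1.469]
contact_force: [0.1, -0.3, -0.3]
grip_width: 0.0004
```

```bash
python3 - <<'E'
from h import *
from rig import *
s=read_state()
print(toset(s["tool_pos"]),s["tool_pos"],s["tcp_rot"],s["contact_force"])
for x,z in [(0,.165),(-25,.165),(-25,.138)]:
    x,y=w(x,-85)
    print(delta(s["tool_pos"],s["tcp_rot"],x,y,z,np.radians(83.9)))
p,d=imaging.get_image("side")
cv2.imwrite("pics/si1.png",cv2.resize(p[160:360,200:420,::-1],None,fx=3.4,fy=3))
E
```

```text
[ 52.6105279  -82.43366517] [ 0.62705291 -0.13405753  0.15945767] [-3.13478268e+00 -1.56302887e-03  1.46875328e+00] [ 0.0952764  -0.28478129 -0.26074852]
(array([-0.23, -5.27, -0.52]), array([-0.007, -0.002,  0.004]))
(array([-0.22, -7.77, -0.5 ]), array([-0.007, -0.002,  0.004]))
(array([-0.23, -7.75,  2.2 ]), array([-0.007, -0.002,  0.004]))
```

View pics/si1.png

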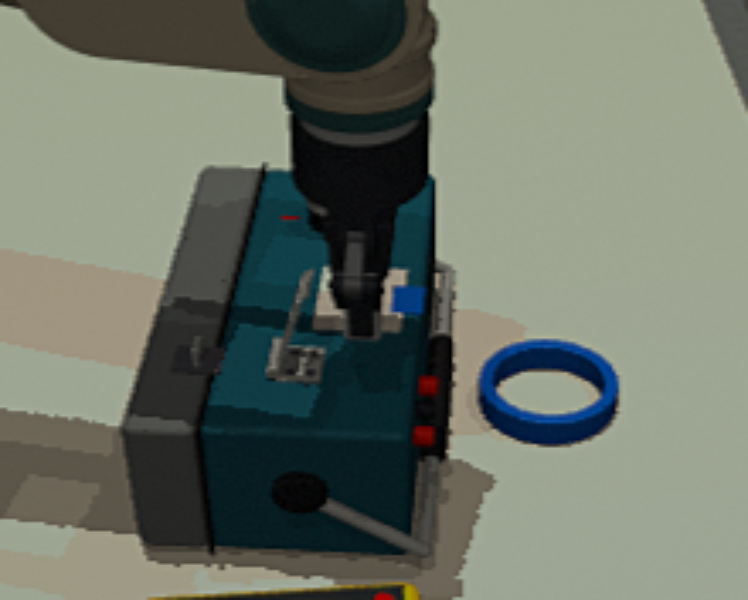

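The fingers stand at set x≈53, behind the leaning strap (about (300,300) in the crop), and are clear of everything. I sweep forward.

Call:
step_arm(deltas=[[-0.2, -0.9, -0.5, 0, 0, 0, 1], [0, -0.9, 0, 0, 0, 0, 1], [0, -0.9, 0, 0, 0, 0, 1], [0, -0.9, 0, 0, 0, 0, 1], [0, -0.9, 0, 0, 0, 0, 1], [0, -0.9, 0, 0, 0, 0, 1], [0, -0.9, 0, 0, 0, 0, 1], [0, -0.9, 0, 0, 0, 0, 1], [0, 0, 0, 0, 0, 0, 1]])

```text
t: 4.25
tool_pos: [0.5561, -0.1303, 0.1689]
tcp_rot: [-3.141, -0.0, 1.467]
contact_force: [-2.1, 3.7, 1.5]
grip_width: 0.0002
```

```bash
python3 - <<'E'
from h import *
from rig import *
s=read_state()
print(toset(s["tool_pos"]),s["tool_pos"],s["tcp_rot"],s["contact_force"])
for x,z in [(-25,.165),(-25,.138)]:
    x,y=w(x,-85)
    print(delta(s["tool_pos"],s["tcp_rot"],x,y,z,np.radians(83.9)))
p,d=imaging.get_image("side")
cv2.imwrite("pics/si2.png",cv2.resize(p[160:360,200:420,::-1],None,fx=3.4,fy=3))
E
```

```text
[-18.32604623 -86.28578301] [ 0.55610864 -0.13034983  0.16885789] [-3.14129025e+00 -4.34933789e-04  1.46704453e+00] [-2.112827    3.72644992  1.54515629]
(array([ 0.13, -0.67,  0.39]), array([-0.   , -0.   ,  0.003]))
(array([ 0.13, -0.67,  3.09]), array([-0.   , -0.   ,  0.003]))
```

View pics/si2.png

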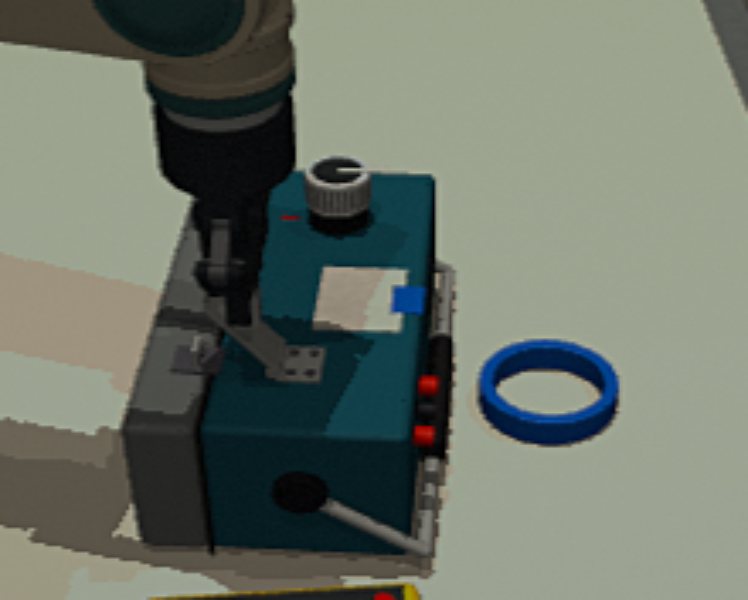

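The strap is at about 45°, leaning forward under the fingers. I press it down between the pin and the catch.

Call:
step_arm(deltas=[[0.1, -0.2, 0.4, 0, 0, 0, 1], [0, -0.2, 0.4, 0, 0, 0, 1], [0, 0, 0.5, 0, 0, 0, 1], [0, 0, 0.5, 0, 0, 0, 1], [0, 0, 0.4, 0, 0, 0, 1], [0, 0, 0.3, 0, 0, 0, 1], [0, 0, 0.3, 0, 0, 0, 1], [0, 0, 0, 0, 0, 0, 1]])

```text
t: 5.1
tool_pos: [0.553, -0.1293, 0.1395]
tcp_rot: [-3.141, -0.0, 1.467]
contact_force: [0.6, 0.5, -0.3]
grip_width: 0.0001
```

Call:
step_arm(deltas=[[0, 0, 0.1, 0, 0, 0, 1], [0, 0, 0.1, 0, 0, 0, 1], [0, 0, 0.1, 0, 0, 0, 1], [0, 0, 0, 0, 0, 0, 1]])

```text
t: 5.5
tool_pos: [0.5533, -0.1293, 0.138]
tcp_rot: [3.141, 0.0, 1.467]
contact_force: [-3.2, 0.7, 4.6]
grip_width: 0.0
```

```bash
python3 - <<'E'
from h import *
from rig import *
s=read_state()
print(toset(s["tool_pos"]),s["tool_pos"],s["contact_force"])
p,d=imaging.get_image("side")
cv2.imwrite("pics/si3.png",cv2.resize(p[160:360,200:420,::-1],None,fx=3.4,fy=3))
E
```

```text
[-21.27132119 -85.5786978 ] [ 0.55325518 -0.12933377  0.13802585] [-3.22798569  0.72161599  4.62751207]
```

View pics/si3.png

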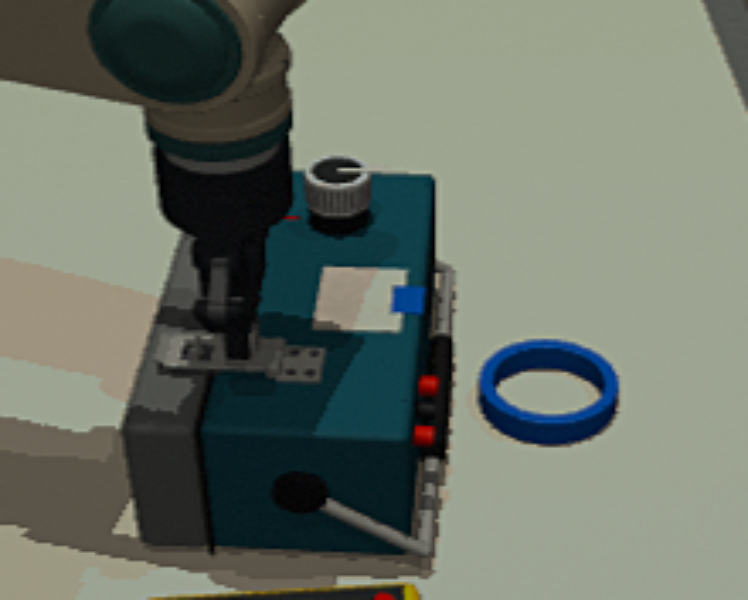

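The strap is nearly flat with the loop through its slot at (197,350). I press a bit more firmly and watch the force.

Call:
step_arm(deltas=[[0, 0, 0.1, 0, 0, 0, 1], [0, 0, 0.1, 0, 0, 0, 1], [0, 0, 0, 0, 0, 0, 1]])

```text
t: 5.85
tool_pos: [0.5533, -0.1294, 0.1379]
tcp_rot: [3.14, 0.0, 1.467]
contact_force: [-7.6, 2.0, 14.6]
grip_width: 0.0001
```

Call:
step_arm(deltas=[[0, 0, 0.1, 0, 0, 0, 1], [0, 0, 0, 0, 0, 0, 1], [0, 0, 0, 0, 0, 0, 1], [0, 0, 0, 0, 0, 0, 1]])

```text
t: 6.25
tool_pos: [0.5534, -0.1294, 0.1378]
tcp_rot: [3.14, 0.0, 1.467]
contact_force: [-11.6, 2.7, 19.6]
grip_width: 0.0001
```

Call:
step_arm(deltas=[[0, 0, -0.5, 0, 0, 0, 1], [0, 0, -1.5, 0, 0, 0, 1], [0, 0, -3, 0, 0, 0, 1], [0, 0, -4, 0, 0, 0, 1], [0, 0, -4, 0, 0, 0, 1], [0, 0, 0, 0, 0, 0, 1]])

```text
t: 6.85
tool_pos: [0.555, -0.1298, 0.272]
tcp_rot: [3.13, 0.002, 1.467]
contact_force: [0.8, -0.7, -0.0]
grip_width: 0.0001
```

```bash
python3 - <<'E'
from h import *
from rig import *
s=read_state()
print(s["tool_pos"],s["tcp_rot"],s["joints"])
x,y=w(21.2,82.8)
for yaw in (1.8,): print(x,y,delta(s["tool_pos"],s["tcp_rot"],x,y,.26,yaw))
p,d=imaging.get_image("side"); np.savez("side2.npz",p=p,d=d,**imaging.get_calibration("side"))
cv2.imwrite("pics/si4.png",cv2.resize(p[160:360,200:420,::-1],None,fx=3.4,fy=3))
p,P=cloud("side","2"); S=toset(P); z=P[...,2]*1000-134
m=(np.abs(S[...,1]+85)<14)&(S[...,0]<-10)&(S[...,0]>-66)&(z<30)
for a in range(-65,-10,5):
    mm=m&(S[...,0]>=a)&(S[...,0]<a+5); print(a,mm.sum(),np.median(z[mm]).round(1))
E
```

```text
[ 0.55499435 -0.12983548  0.27197142] [3.12974653e+00 2.15858970e-03 1.46702531e+00] [-2.94655114e-01  1.64847577e-01  1.19938183e+00  1.30709827e-04
  1.76532275e+00 -1.76166717e+00]
0.6133786295222641 0.0335783834619012 (array([16.86,  4.1 ,  1.21]), array([ 0.011,  0.004, -0.333]))
-65 25 3.7
-60 29 -2.1
-55 20 3.6
-50 39 2.3
-45 21 -2.7
-40 32 3.7
-35 24 3.9
-30 30 3.8
-25 29 4.0
-20 29 3.9
-15 27 3.7
```

View pics/si4.png

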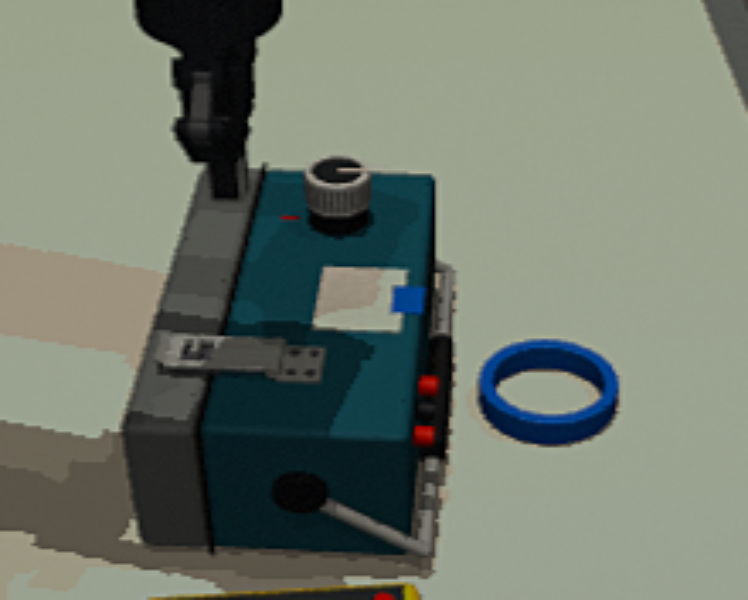

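The hasp lies flat: its upper face is 3.7–4.0 mm above the pin along its whole length (4 expected), and the loop stands through the slot. Next is the cap: I open the fingers and move over it. The last joint starts at -1.76, so one grasp covers the roughly 3.2 rad of turning.

Call:
step_arm(deltas=[[2.8, 0.7, 0, 0, 0, 0, -1], [2.8, 0.7, 0, 0, 0, 0, -1], [2.8, 0.7, 0, 0, 0, 0, -1], [2.8, 0.7, 0, 0, 0, 0, -1], [2.8, 0.6, 0, 0, 0, 0, -1], [2.8, 0.6, 0, 0, 0, 0, -1], [0, 0, 0, 0, 0, 0, -1], [0, 0, 0, 0, 0, 0, -1]])

```text
t: 7.7
tool_pos: [0.6101, 0.0338, 0.2629]
tcp_rot: [-3.139, 0.0, 1.468]
contact_force: [0.7, -0.1, -0.1]
grip_width: 0.0856
```

```bash
python3 - <<'E'
from h import *
from rig import *
s=read_state()
print(s["tool_pos"],s["tcp_rot"],s["joints"],s["grip_width"])
x,y=w(21.2,82.8)
print(x,y,delta(s["tool_pos"],s["tcp_rot"],x,y,.142,np.radians(83.9)))
c=imaging.get_calibration("wrist");p,d=imaging.get_image("wrist"); np.savez("wrist2.npz",p=p,d=d,**c)
cv2.imwrite("pics/w2.png",p[:,:,::-1])
E
```

```text
[0.61011497 0.033837   0.26289144] [-3.13935849e+00  4.60211270e-04  1.46795941e+00] [-4.91099302e-03  2.96408832e-01  1.06477644e+00 -2.45052324e-04
  1.78267583e+00 -1.47292115e+00] 0.08555070149615253
0.6133786295222641 0.0335783834619012 (array([1.000e-02, 3.500e-01, 1.209e+01]), array([-0.002,  0.   ,  0.004]))
```

View pics/w2.png

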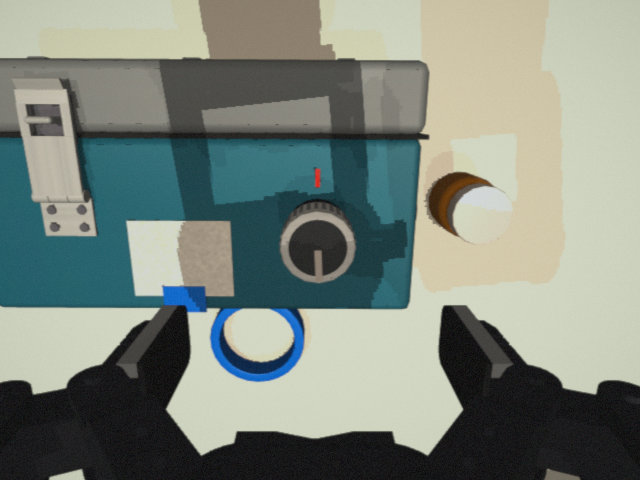

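The wrist view shows the cap's black top centred at about (318,248), the line pointing straight back to (318,278), the red mark at (317,178), and the hasp closed over its loop at left.

```bash
python3 - <<'E'
from h import *
r=lambda u,v,z:ray("wrist",(u,v),z,"2")
f=np.load("wrist2.npz");p=f["p"]
sub=p[195:295,270:370].astype(np.uint8); g=cv2.cvtColor(sub,cv2.COLOR_RGB2GRAY)
_,P=cloud("wrist","2"); S=toset(P)
m=((np.hypot(S[...,0]-22,S[...,1]-82)<30)&(P[...,2]>.170)).astype(np.uint8)
cs=max(cv2.findContours(m,0,2)[0],key=cv2.contourArea); e=cv2.minEnclosingCircle(cs); print(e, cv2.fitEllipse(cs))
c=r(*cv2.fitEllipse(cs)[0],.1748); print("centre world",c, toset(c),"top z",np.median(P[m>0][:,2]))
a=r(318,252,.1748);b=r(318.5,277,.1748); d=toset(b)-toset(a); print("line",d,np.arctan2(d[1],d[0])+np.pi)
E
```

```text
((314.0, 479.0), 135.00010681152344) ((315.90631103515625, 465.81439208984375), (67.0487060546875, 263.2381286621094), 90.75749969482422)
centre world [0.76667475 0.01812123 0.1748    ] [175.27068609  83.72023473] top z 0.3428601094586436
line [15.46350277  0.37573053] 3.165885765984482
```

```bash
python3 - <<'E'
from h import *
from rig import read_state
_,P=cloud("wrist","2"); S=toset(P)
m=((np.hypot(S[...,0]-22,S[...,1]-82)<30)&(P[...,2]>.170)&(P[...,2]<.182)).astype(np.uint8)
cs=max(cv2.findContours(m,0,2)[0],key=cv2.contourArea); e=cv2.fitEllipse(cs); print(e)
c=ray("wrist",e[0],.1748,"2"); print(c,toset(c),np.median(P[m>0][:,2]))
s=read_state(); print(delta(s["tool_pos"],s["tcp_rot"],c[0],c[1],.142,np.radians(83.9)))
E
```

```text
((317.8536071777344, 245.2696533203125), (72.82283782958984, 75.16104888916016), 91.0306396484375)
[0.61119726 0.03524707 0.1748    ] [18.85365658 84.22743502] 0.17542425570415257
(array([ 0.22,  0.11, 12.13]), array([-0.002,  0.   ,  0.003]))
```

The cameras differ by about 2 mm, so I take the middle, lower and grip.

Call:
step_arm(deltas=[[0.1, 0.2, 2, 0, 0, 0, -1], [0, 0, 3, 0, 0, 0, -1], [0, 0, 3, 0, 0, 0, -1], [0, 0, 2, 0, 0, 0, -1], [0, 0, 1.2, 0, 0, 0, -1], [0, 0, 0.9, 0, 0, 0, -1], [0, 0, 0, 0, 0, 0, -1]])

```text
t: 8.45
tool_pos: [0.6121, 0.0339, 0.1426]
tcp_rot: [-3.14, 0.0, 1.466]
contact_force: [-1.0, -0.2, -0.5]
grip_width: 0.0854
```

```bash
python3 - <<'E'
from h import *
from rig import *
s=read_state()
print(s["tool_pos"],s["tcp_rot"],s["contact_force"],s["wrist_torque"])
p,d=imaging.get_image("wrist")
cv2.imwrite("pics/w3.png",p[:,:,::-1])
E
```

```text
[0.61213655 0.03392204 0.14255395] [-3.14033917e+00  7.78962337e-05  1.46633459e+00] [-0.95157183 -0.19774852 -0.50582702] [-0.01323092 -0.04882768 -0.04951945]
```

View pics/w3.png

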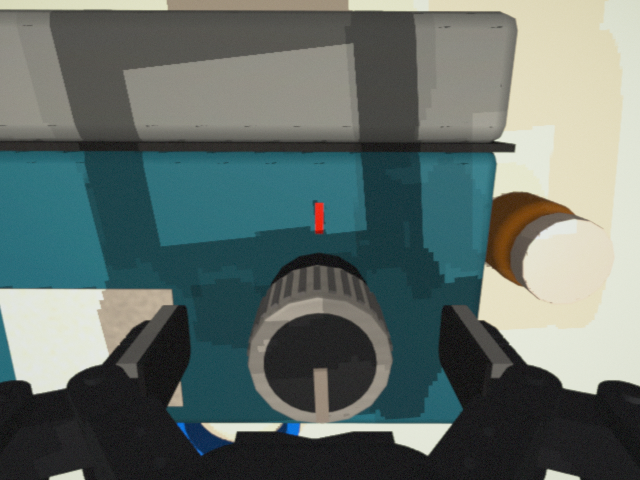

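The cap is centred between the open pads at (320,355), with the line pointing to the rear at (321,395). I close on it.

Call:
step_arm(deltas=[[0, 0, 0, 0, 0, 0, 1], [0, 0, 0, 0, 0, 0, 1], [0, 0, 0, 0, 0, 0, 1], [0, 0, 0, 0, 0, 0, 1], [0, 0, 0, 0, 0, 0, 1], [0, 0, 0, 0, 0, 0, 1]], force=50)

```text
t: 9.1
tool_pos: [0.613, 0.0354, 0.1447]
tcp_rot: [3.139, -0.002, 1.468]
contact_force: [-1.2, 5.4, 5.9]
grip_width: 0.0429
```

```bash
python3 - <<'E'
from rig import *
s=read_state()
print(s["tool_pos"],s["contact_force"],s["wrist_torque"],s["grip_width"])
E
```

```text
[0.61298496 0.03540146 0.14474338] [-1.23369763  5.3836415   5.91429084] [ 0.77624629  0.13171377 -0.05324103] 0.042933992664896316
```

It is gripped at 42.9 mm. I take out the small offset and start turning clockwise.

Call:
step_arm(deltas=[[0.1, 0, -0.2, 0, 0, 0, 1], [0, 0, 0, 0, 0, 0.1, 1], [0, 0, 0.01, 0, 0, 0.14, 1], [0, 0, 0.01, 0, 0, 0.14, 1], [0, 0, 0.01, 0, 0, 0.14, 1], [0, 0, 0.01, 0, 0, 0.14, 1], [0, 0, 0.01, 0, 0, 0.14, 1], [0, 0, 0.01, 0, 0, 0.14, 1], [0, 0, 0, 0, 0, 0, 1]])

```text
t: 10.0
tool_pos: [0.6133, 0.0361, 0.1443]
tcp_rot: [-3.142, -0.002, 0.524]
contact_force: [5.6, 5.0, -2.6]
grip_width: 0.0427
```

```bash
python3 - <<'E'
from rig import *
import cv2
s=read_state()
print(s["tool_pos"],s["tcp_rot"],s["contact_force"],s["wrist_torque"],s["grip_width"])
p,d=imaging.get_image("wrist")
cv2.imwrite("pics/w4.png",p[:,:,::-1])
E
```

```text
[0.61334773 0.03613865 0.14429167] [-3.14154426e+00 -2.31370712e-03  5.23551658e-01] [ 5.5871827   5.03553742 -2.6437237 ] [ 0.78097549 -0.99642562 -0.10129335] 0.04266003646133358
```

View pics/w4.png

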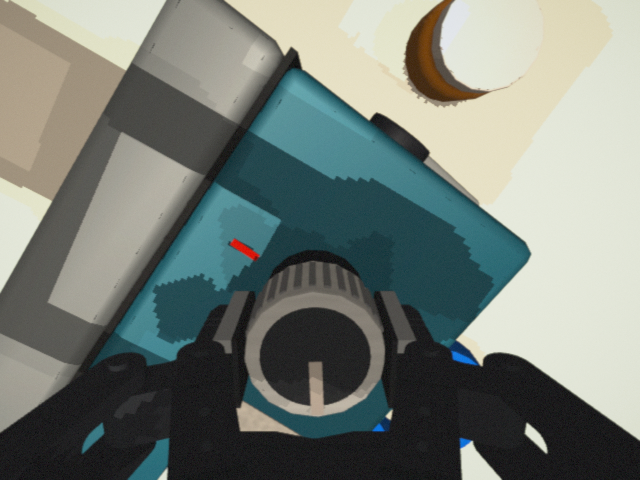

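The cap follows the fingers: its line stays at (316,390) in the tool's view, and the turn is 0.94 rad so far. I continue, stopping short of the bottom.

Call:
step_arm(deltas=[[0, 0, 0.01, 0, 0, 0.14, 1], [0, 0, 0.01, 0, 0, 0.14, 1], [0, 0, 0.01, 0, 0, 0.14, 1], [0, 0, 0.01, 0, 0, 0.14, 1], [0, 0, 0.01, 0, 0, 0.14, 1], [0, 0, 0.01, 0, 0, 0.14, 1], [0, 0, 0.01, 0, 0, 0.14, 1], [0, 0, 0.01, 0, 0, 0.14, 1], [0, 0, 0.01, 0, 0, 0.14, 1], [0, 0, 0.01, 0, 0, 0.14, 1], [0, 0, 0.01, 0, 0, 0.14, 1], [0, 0, 0.01, 0, 0, 0.14, 1]])

```text
t: 11.25
tool_pos: [0.6146, 0.0357, 0.1433]
tcp_rot: [-3.136, -0.002, -1.158]
contact_force: [13.7, 3.2, -5.0]
grip_width: 0.0423
```

Call:
step_arm(deltas=[[0, 0, 0.01, 0, 0, 0.1, 1], [0, 0, 0.01, 0, 0, 0.1, 1], [0, 0, 0, 0, 0, 0, 1]])

```text
t: 11.55
tool_pos: [0.6146, 0.0356, 0.1431]
tcp_rot: [-3.136, -0.001, -1.356]
contact_force: [13.4, 2.5, -4.7]
grip_width: 0.0426
```

```bash
python3 - <<'E'
from rig import *
import cv2
s=read_state()
print(s["tool_pos"],s["tcp_rot"],s["joints"],s["contact_force"],s["wrist_torque"],s["grip_width"])
p,d=imaging.get_image("wrist")
cv2.imwrite("pics/w5.png",p[:,:,::-1])
E
```

```text
[0.61462623 0.03556389 0.14313887] [-3.13593695e+00 -8.89910293e-04 -1.35584623e+00] [-2.33376071e-03  3.43206047e-01  1.24573386e+00  3.50368148e-04
  1.54693819e+00  1.35350259e+00] [13.35003459  2.47726808 -4.6974364 ] [ 0.50814287 -2.09179629 -0.08319899] 0.042619260842371456
```

View pics/w5.png

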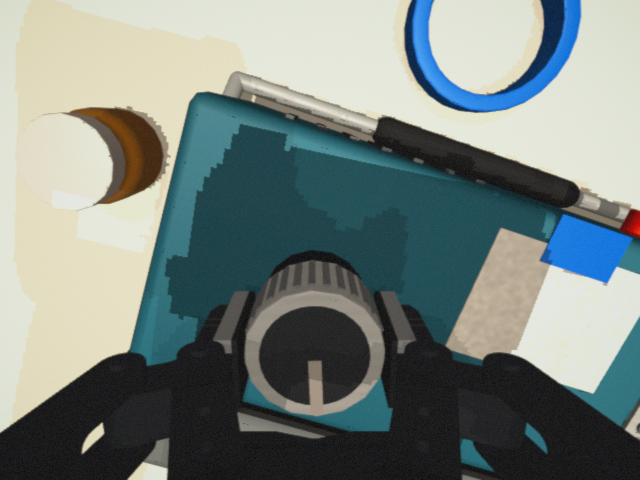

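The cap is still tracking the fingers. I relieve the 13 N side load, then creep to the stop while watching the torque; the drag baseline is -0.08 N m.

Call:
step_arm(deltas=[[0, -0.2, 0, 0, 0, 0, 1], [0, 0, 0.01, 0, 0, 0.08, 1], [0, 0, 0.01, 0, 0, 0.08, 1], [0, 0, 0, 0, 0, 0.04, 1], [0, 0, 0, 0, 0, 0.04, 1], [0, 0, 0, 0, 0, 0, 1]])

```text
t: 12.2
tool_pos: [0.6148, 0.0354, 0.1429]
tcp_rot: [-3.141, -0.001, -1.594]
contact_force: [3.1, -1.1, -1.8]
grip_width: 0.0431
```

```bash
cat > st.py <<'E'
from rig import *
s=read_state()
print(s["t"],s["tool_pos"].round(4),s["tcp_rot"].round(4),s["joints"][5].round(4),s["contact_force"].round(1),s["wrist_torque"].round(3),s["grip_width"].round(4),s["joint_efforts"][5].round(3))
E
python3 st.py
```

```text
Traceback (most recent call last):
  File "st.py", line 3, in <module>
    print(s["t"],s["tool_pos"].round(4),s["tcp_rot"].round(4),s["joints"][5].round(4),s["contact_force"].round(1),s["wrist_torque"].round(3),s["grip_width"].round(4),s["joint_efforts"][5].round(3))
                                                                                                                                             ^^^^^^^^^^^^^^^^^^^^^
AttributeError: 'float' object has no attribute 'round'
```

Call:
step_arm(deltas=[[0, 0, 0, 0, 0, 0.04, 1], [0, 0, 0, 0, 0, 0, 1]])

```text
t: 12.4
tool_pos: [0.6148, 0.0353, 0.1429]
tcp_rot: [-3.141, -0.001, -1.633]
contact_force: [3.7, -1.2, -1.2]
grip_width: 0.0427
```

```bash
sed -i 's/s\["grip_width"\].round(4)/round(s["grip_width"],4)/' st.py; python3 st.py
```

```text
12.4 [0.6148 0.0353 0.1429] [-3.1410e+00 -7.0000e-04 -1.6329e+00] 1.6307 [ 3.7 -1.2 -1.2] [-0.212 -0.681 -0.051] 0.0427 0.314
```

Call:
step_arm(deltas=[[0, 0, 0, 0, 0, 0.04, 1], [0, 0, 0, 0, 0, 0, 1]])

```text
t: 12.6
tool_pos: [0.6148, 0.0353, 0.1429]
tcp_rot: [-3.141, -0.001, -1.672]
contact_force: [4.9, -2.0, -3.1]
grip_width: 0.0428
```

```bash
python3 st.py
```

```text
12.6 [0.6148 0.0353 0.1429] [-3.1410e+00 -7.0000e-04 -1.6724e+00] 1.6702 [ 4.9 -2.  -3.1] [-0.344 -0.8   -0.066] 0.0428 0.306
```

Call:
step_arm(deltas=[[0, 0, 0, 0, 0, 0.04, 1], [0, 0, 0, 0, 0, 0, 1]])

```text
t: 12.8
tool_pos: [0.6148, 0.0353, 0.1429]
tcp_rot: [-3.141, -0.001, -1.712]
contact_force: [4.6, -2.2, -3.4]
grip_width: 0.0427
```

```bash
python3 st.py
```

```text
12.8 [0.6148 0.0353 0.1429] [-3.1410e+00 -7.0000e-04 -1.7123e+00] 1.7101 [ 4.6 -2.2 -3.4] [-0.357 -0.764 -0.079] 0.0427 0.284
```

Call:
step_arm(deltas=[[0, 0, 0, 0, 0, 0.04, 1], [0, 0, 0, 0, 0, 0, 1]])

```text
t: 13.0
tool_pos: [0.6148, 0.0353, 0.1428]
tcp_rot: [-3.141, -0.001, -1.75]
contact_force: [3.5, -2.9, -2.5]
grip_width: 0.0428
```

```bash
python3 st.py
```

```text
13.0 [0.6148 0.0353 0.1428] [-3.1409e+00 -1.1000e-03 -1.7503e+00] 1.7483 [ 3.5 -2.9 -2.5] [-0.478 -0.799  1.067] 0.0428 1.462
```

Call:
step_arm(deltas=[[0, 0, 0, 0, 0, 0.04, 1], [0, 0, 0, 0, 0, 0, 1]])

```text
t: 13.2
tool_pos: [0.6142, 0.0354, 0.1428]
tcp_rot: [3.141, -0.001, -1.79]
contact_force: [1.7, -4.7, -1.5]
grip_width: 0.0427
```

```bash
python3 st.py
```

```text
13.2 [0.6142 0.0354 0.1428] [ 3.1408e+00 -1.4000e-03 -1.7897e+00] 1.7878 [ 1.7 -4.7 -1.5] [-0.636 -0.052  1.537] 0.0427 1.943
```

Call:
step_arm(deltas=[[0, 0, 0, 0, 0, 0.04, 1], [0, 0, 0, 0, 0, 0, 1]])

```text
t: 13.4
tool_pos: [0.6142, 0.0354, 0.1429]
tcp_rot: [3.141, -0.001, -1.831]
contact_force: [0.8, -4.6, -1.4]
grip_width: 0.0428
```

```bash
python3 st.py
```

```text
13.4 [0.6142 0.0354 0.1429] [ 3.1407e+00 -1.2000e-03 -1.8307e+00] 1.8287 [ 0.8 -4.6 -1.4] [-0.713 -0.012  1.231] 0.0428 1.653
```

The torque jumped to 1.1–1.5 N m at yaw ≈-1.75, which is the stop (expected at -1.70), and the pads then slipped slightly. I check by eye before backing off.

```bash
python3 - <<'E'
from rig import *
import cv2,numpy as np
c=imaging.get_calibration("wrist")
p,d=imaging.get_image("wrist"); np.savez("wrist6.npz",p=p,d=d,**c)
cv2.imwrite("pics/w6.png",p[:,:,::-1])
E
```

```text
(no output)
```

View pics/w6.png

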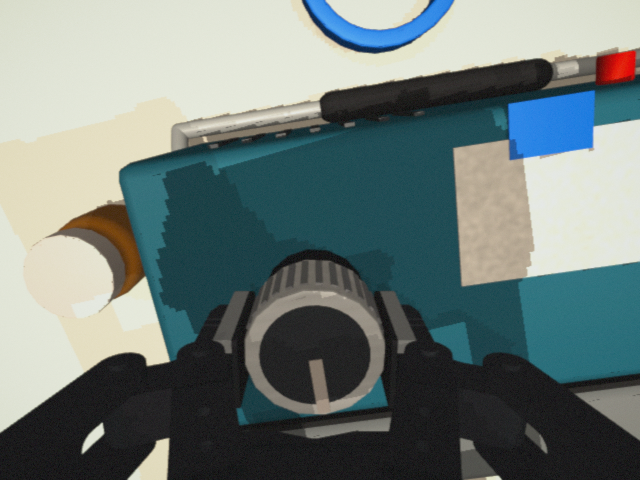

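```bash
python3 - <<'E'
from h import *
a=toset(ray("wrist",(316,361),.172,"6"));b=toset(ray("wrist",(322,411),.172,"6")); d=b-a; print(a,b,"cap angle",np.arctan2(-d[1],-d[0]))
E
```

```text
[17.74046361 84.05277111] [-0.6827891  84.94352061] cap angle -0.04831157667515797
```

Call:
step_arm(deltas=[[0, 0, 0, 0, 0, -0.07, 1], [0, 0, -0.01, 0, 0, -0.14, 1], [0, 0, -0.01, 0, 0, -0.14, 1], [0, 0, -0.01, 0, 0, -0.14, 1], [0, 0, -0.01, 0, 0, -0.14, 1], [0, 0, -0.01, 0, 0, -0.14, 1], [0, 0, -0.01, 0, 0, -0.14, 1], [0, 0, -0.01, 0, 0, -0.14, 1], [0, 0, -0.01, 0, 0, -0.14, 1], [0, 0, -0.01, 0, 0, -0.14, 1], [0, 0, -0.01, 0, 0, -0.14, 1], [0, 0, 0, 0, 0, -0.1, 1]])

```text
t: 14.65
tool_pos: [0.614, 0.0357, 0.1438]
tcp_rot: [3.141, 0.002, -0.257]
contact_force: [-0.8, -2.5, -0.5]
grip_width: 0.0424
```

Call:
step_arm(deltas=[[0, 0, 0, 0, 0, 0, 1], [0, 0, 0, 0, 0, 0, 1], [0, 0, 0, 0, 0, 0, 1], [0, 0, 0, 0, 0, 0, 1]])

```text
t: 15.05
tool_pos: [0.6141, 0.0357, 0.1438]
tcp_rot: [3.141, 0.001, -0.264]
contact_force: [-3.8, -2.6, -1.6]
grip_width: 0.0426
```

```bash
python3 st.py; python3 - <<'E'
from rig import *
import cv2,numpy as np
for n in ("wrist","side","scene"):
    c=imaging.get_calibration(n)
    p,d=imaging.get_image(n); np.savez(n+"7.npz",p=p,d=d,**c)
    cv2.imwrite(f"pics/{n}7.png",p[:,:,::-1])
E
```

```text
15.05 [0.6141 0.0357 0.1438] [ 3.1412e+00  1.4000e-03 -2.6420e-01] 0.2623 [-3.8 -2.6 -1.6] [-0.542  0.743  0.02 ] 0.0426 0.059
```

View pics/wrist7.png

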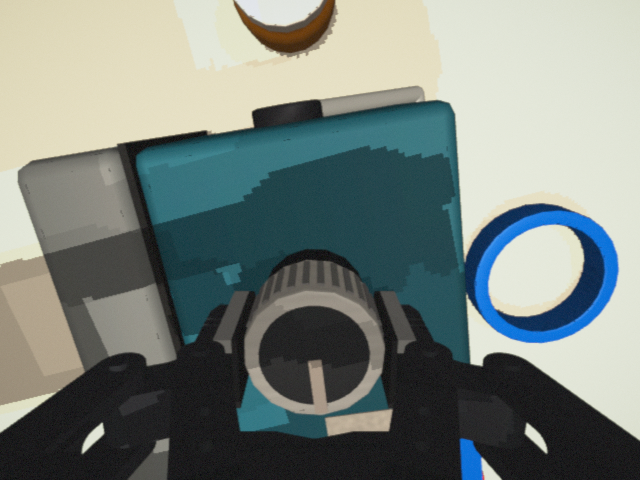

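View pics/scene7.png

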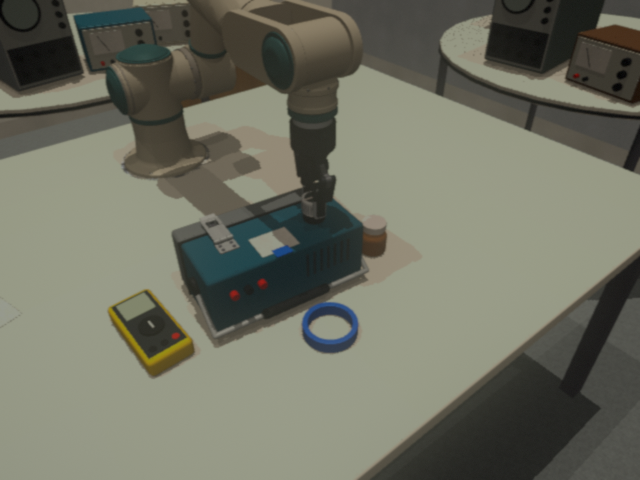

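```bash
python3 - <<'E'
from h import *
from rig import *
a=toset(ray("wrist",(317,361),.173,"7"));b=toset(ray("wrist",(322,411),.173,"7")); d=b-a; print("cap angle",np.arctan2(-d[1],-d[0]))
s=read_state(); print(s["tool_pos"],toset(s["tool_pos"]),s["qd"].round(4),s["grip_width"])
for n in ("scene",):
    for t in "07":
        p,P=cloud(n,t); h=cv2.cvtColor(p,cv2.COLOR_RGB2HSV)
        for nm,m in [("meter",(h[...,0]>20)&(h[...,0]<32)&(h[...,1]>180)&(P[...,0]>.3)&(P[...,1]<-.1)),("tape",(h[...,0]>105)&(h[...,0]<125)&(h[...,1]>150)&(P[...,2]<.05)&(P[...,0]>.6))]:
            print(t,nm,m.sum(),P[m].mean(0).round(3))
E
```

```text
cap angle 1.5016125500847115
[0.61408052 0.03574325 0.1438735 ] [21.66786759 85.0271991 ] [ 0.0004 -0.0016 -0.0012  0.0007  0.0007  0.0002] 0.0427840293610871
0 meter 833 [ 0.615 -0.299  0.034]
0 tape 430 [ 0.753 -0.042  0.024]
7 meter 807 [ 0.615 -0.299  0.034]
7 tape 409 [ 0.751 -0.042  0.024]
```

By the line the cap is at 1.50 rad (by tool yaw 1.57), the grip is 42.8 mm, and the hasp is flat. The meter and tape stand where they were, within 2 mm. I hand in.

```bash
python3 -c "
from rig import *
arm.job_done()
s=read_state();print(s['t'],s['grip_width'],s['tool_pos'])"
```

```text
the job is handed in; nothing more can be done
the job is handed in; nothing more can be done
```

The hasp is closed over the catch, and the battery cap has been bottomed and backed off a quarter turn. The cap was still gripped and held still when I handed the job in at about 15 s. No verdict came back, and the state could not be read after that.

- **Hasp:** I pushed it over and pressed it down with about 20 N. Afterwards its upper face measured 3.7–4.0 mm above the pin axis along its length (4 expected), with the loop standing through the slot.
- **Bottoming the cap:** I turned it clockwise about 3.2 rad in one 50 N grasp. Torque then rose from about 0.1 to 1.1–1.5 N m. At that point the white line read -0.05 rad. The pads slipped slightly at the stop.
- **Backing off:** I turned it back about 1.57 rad by the tool's yaw. The white line reads 1.50 rad; the allowed range is 1.22–1.92.
- **Final hold:** The fingers are 42.8 mm apart on the cap, the arm is still, and the grasp point is about 3 mm from the cap's axis.
- **Bystanders:** The multimeter and tape roll measured within 2 mm of where they started. I did not measure the jar again, but the last picture shows it upright in its place.
- **Disagreement:** The wrist camera and the two fixed cameras placed the cap about 2 mm apart, so I gripped midway between them.

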